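# Gauge two mixer bushings and sort them

## Robot

A 6-joint arm with a two-finger parallel gripper is mounted at the origin on a cart in front of the work surface, level with it; the furniture and walls round the work are solid. World frame = base frame: x ahead of the robot, y to its left, z up, the work surface at z = 0. Lengths are in m, angles in rad, forces in N, time in s.
With the tool pointing down it reaches from about 0.15 to 0.775 m from the base axis. Payload 6.1 kg.
Tool frame: the origin (TCP) lies between the finger pads; the fingertips stand 11 mm ahead of it and the grasp point (between the pads) lies 8 mm behind it; z points along the fingers, y is the line along which they close (so a half turn about z gives the same grasp; the last joint's range is limited). The gripper opens to 85 mm and grips with 20 to 120 N. Pads are 22 mm wide; open, the fingers measure 114 mm over their backs; the gripper's body (76 mm by 85 mm) begins 54 mm behind the grasp point. The pads swing forward as they close: fully open they stand 13 mm farther back than shut.
Start: joints at [1.263, 0.126, -0.04, 1.405, 0, 1.571], TCP at [0.159, 0.5, 0.242] pointing down, gripper open.
Joint ranges: [-2.72, 2.72], [-0.95, 1.95], [-1.27, 1.35], [-1.78, 2.02], [-1.46, 1.47], [-3.14, 3.14]. Speed limits (rad/s): [2.39, 2.39, 3.01, 3.14, 3.14, 3.14].

## Interface

Orientations are given as a unit quaternion [x, y, z, w].
In Python, from cell import bot gives the robot as it stands. Calls block until the motion is done:
- bot.move_ptp(position, orientation): joint-space move of the TCP to a pose.
- bot.move_linear(position, frame=None, rate=0.15, guard=None): straight line of the TCP; frame=None keeps the orientation; rate is the mean speed in m/s. With guard (N) it stops when the force on the tool has changed by that much, and returns True; else False.
- bot.movej(angles): joint-space move.
- bot.set_gripper(opening, grasp_force=None): finger opening in m; grasp_force is the grip in N (None keeps the last); returns when the fingers have stopped.
- bot.hold(seconds).
- bot.ik(position, orientation): joint angles nearest the present ones, or None.
- bot.read_state(): the state.
- bot.camera(name): name is "side" or "top"; returns (picture, depth): 400x640x3 uint8, red, green, blue; 400x640 float32, m along the optical axis (not along the pixel's ray), 0 where there is no reading.
- bot.camera_params(name): a dict with "fx", "fy", "cx", "cy" (pixels), "k1" (the pictures are not rectified: a ray, as slopes to the right and down, at radius r is drawn at 1 + k1 r^2 times it, then the intrinsics apply), "R" (3x3) and "t" (3): a world point X has camera coordinates R X + t. Camera axes: x right, y down, z forward; pixel columns grow to the right and rows downward; lengths in m; the calibration is good to about 2 mm. A picture is of the moment at which its call begins. camera_params takes no time and is no camera call.
A pose or a line that the arm cannot do raises bot.Unreachable and nothing moves.
- bot.finish_job(): hands the job in; it is judged then, once.
The state is a dict: "time": time; "joint_pos": joint angles; "joint_velocities": joint speeds; "joint_efforts": joint torques, N m; "tcp_pos": TCP position; "tool_rot": TCP orientation; "wrist_force": force on the tool from outside, world axes, zero at the start; "ft_torque": the same for the moment, N m; "grip_width": finger opening in m; "finger_force": force on a finger pad.
Only numpy, scipy, OpenCV 4.12 (cv2) and the standard library are available. Lean on these libraries where they do the work, as an engineer would, in place of code of your own. Each camera call takes 0.05 s, during which the arm holds its last target. There are 200 camera calls.

## Task

Check the two grey bushings for the mixer, one at a time, on the leaning stepped gauge pin: slide the bushing onto the pin as far as it will go without forcing it, then take it off and sort it before you touch the other one. The bushing that goes all the way down to the collar at the foot of the pin is to stand upright on the scale's platter; the one that stops at the pin's step is to stand upright in the shallow steel tray. Try both, and leave everything else where it is.

Things in the scene. Friction and masses are not known exactly. Their poses are not given: they have to be found in the camera images.
- bushing_1: Plain grey plastic bushing (open tube), outside 40 mm across, 50 mm long, 56 to 112 g, standing upright on the worktop at first. The two look alike outside: one has a 27 mm bore, which passes the whole gauge pin, the other a 20 mm bore (thicker wall), which passes only its thin part; they stand in either order. Origin: centre of its lower end; z along the tube.
- bushing_2: Plain grey plastic bushing (open tube), outside 40 mm across, 50 mm long, 56 to 112 g, standing upright on the worktop at first. The two look alike outside: one has a 27 mm bore, which passes the whole gauge pin, the other a 20 mm bore (thicker wall), which passes only its thin part; they stand in either order. Origin: centre of its lower end; z along the tube.
- bushing_1_mid (a point): The middle of bushing_1, on its axis, 25 mm from either end; z along the tube.
- bushing_2_mid (a point): The middle of bushing_2, on its axis, 25 mm from either end; z along the tube.
- gauge: The fixed gauge stand: a dark steel foot 110 x 84 x 14 mm with a round aluminium boss on it that leans 30 degrees from vertical, towards the stand's -x side (roughly towards the robot). Origin: centre of the foot's underside. It cannot be moved.
- gauge_pin: The fixed steel gauge pin, leaning 30 degrees from vertical. Origin: centre of the pin's foot on the flat collar (43 mm across), 52 mm above the worktop; z runs up along the pin, y is level. The pin is 24 mm thick from z = 0 to 26 mm, narrows at a conical step, is 17 mm thick from z = 31 to 58 mm and ends in a conical tip at z = 68 mm.
- pin_step (a point): The middle of the pin's conical step, on its axis, 28.5 mm up the pin from the collar; z along the pin. The narrow bushing stops with its lower end here (its middle then 53.5 mm from the collar); the wide one goes on until its end rests on the collar (its middle 25 mm from it).
- pin_tip (a point): The end of the pin's conical tip (7 mm thick near the end), on its axis, 68 mm from the collar; z along the pin.
- bench_scale: Electronic bench scale, fixed in place, 152 x 217 mm, its long side along its own y. Origin: centre of its underside. Its flat platter is 145 x 133 mm, centred at x = 0, y = -40 mm in the scale's frame, top 43 mm above the worktop. The key panel is at the +y end, which faces the robot.
- label_tray: Shallow steel tray, fixed in place, 301 mm (its x, pointing away from the robot) x 217 mm, rim 27 mm high, inner floor 1 mm above the worktop. Origin: centre of its underside. A roll of labels and a stamp pad tin are kept in its far end (x beyond +55 mm); the near half (x below 0) is empty.
- date_stamp: Wooden hand stamp standing up, 24 mm across, 64 mm high, origin at its underside. A bystander: leave it.
- ink_pad: Flat dark stamp pad tin, 56 x 70 x 13 mm, origin at the centre of its underside. A bystander: leave it.
- pen_2: Blue pen lying on the worktop near its edge, 145 mm long (along its y), 9 mm high, origin at the middle of its underside. A bystander: leave it.
- probe_thermometer: Probe thermometer lying on the worktop, 184 mm long (along its y), 17 mm high, origin at the middle of its underside. A bystander: leave it.

How it is judged:
On the way, in this order (a step that is already met when the one before it is completed fails the run):
1. either bushing is on the pin as far as it will go (wide one down to within 4.5 mm of the collar, narrow one down to within 5 mm of its stop at the step) (((x of bushing_1_mid in the frame of gauge_pin between -0.004 and 0.004 m and y of bushing_1_mid in the frame of gauge_pin between -0.004 and 0.004 m and z of bushing_1_mid in the frame of gauge_pin between 0.02 and 0.0295 m and angle between the z axis of bushing_1_mid and the z axis of gauge_pin, either way round below 0.15 rad) or (x of bushing_2_mid in the frame of gauge_pin between -0.004 and 0.004 m and y of bushing_2_mid in the frame of gauge_pin between -0.004 and 0.004 m and z of bushing_2_mid in the frame of gauge_pin between 0.046 and 0.0585 m and angle between the z axis of bushing_2_mid and the z axis of gauge_pin, either way round below 0.15 rad))), for 0.2 s.
2. the first bushing stands released in its right place (the wide one on the platter, the narrow one in the tray) while the other is still where it started ((((x of bushing_1_mid in the frame of bench_scale between -0.068 and 0.068 m and y of bushing_1_mid in the frame of bench_scale between -0.102 and 0.022 m and z of bushing_1_mid in the frame of bench_scale between 0.06 and 0.076 m and linear speed of bushing_1 below 0.02 m/s and contact force between the fingers and bushing_1 below 0.1 N and (angle between bushing_1_mid's own z axis and vertical below 0.12 rad or angle between bushing_1_mid's own z axis and vertical above 3.02 rad)) and distance of bushing_2_mid from where it was at the start of the episode below 0.03 m) or ((x of bushing_2_mid in the frame of label_tray between -0.128 and 0.128 m and y of bushing_2_mid in the frame of label_tray between -0.086 and 0.086 m and z of bushing_2_mid in the frame of label_tray between 0.018 and 0.034 m and linear speed of bushing_2 below 0.02 m/s and contact force between the fingers and bushing_2 below 0.1 N and (angle between bushing_2_mid's own z axis and vertical below 0.12 rad or angle between bushing_2_mid's own z axis and vertical above 3.02 rad)) and distance of bushing_1_mid from where it was at the start of the episode below 0.03 m))), for 0.2 s.
3. the other bushing is on the pin as far as it will go, the first one still in its place ((((x of bushing_1_mid in the frame of bench_scale between -0.068 and 0.068 m and y of bushing_1_mid in the frame of bench_scale between -0.102 and 0.022 m and z of bushing_1_mid in the frame of bench_scale between 0.06 and 0.076 m and linear speed of bushing_1 below 0.02 m/s and contact force between the fingers and bushing_1 below 0.1 N and (angle between bushing_1_mid's own z axis and vertical below 0.12 rad or angle between bushing_1_mid's own z axis and vertical above 3.02 rad)) and (x of bushing_2_mid in the frame of gauge_pin between -0.004 and 0.004 m and y of bushing_2_mid in the frame of gauge_pin between -0.004 and 0.004 m and z of bushing_2_mid in the frame of gauge_pin between 0.046 and 0.0585 m and angle between the z axis of bushing_2_mid and the z axis of gauge_pin, either way round below 0.15 rad)) or ((x of bushing_2_mid in the frame of label_tray between -0.128 and 0.128 m and y of bushing_2_mid in the frame of label_tray between -0.086 and 0.086 m and z of bushing_2_mid in the frame of label_tray between 0.018 and 0.034 m and linear speed of bushing_2 below 0.02 m/s and contact force between the fingers and bushing_2 below 0.1 N and (angle between bushing_2_mid's own z axis and vertical below 0.12 rad or angle between bushing_2_mid's own z axis and vertical above 3.02 rad)) and (x of bushing_1_mid in the frame of gauge_pin between -0.004 and 0.004 m and y of bushing_1_mid in the frame of gauge_pin between -0.004 and 0.004 m and z of bushing_1_mid in the frame of gauge_pin between 0.02 and 0.0295 m and angle between the z axis of bushing_1_mid and the z axis of gauge_pin, either way round below 0.15 rad)))), for 0.2 s.
At the end, for the whole second after the job is handed in: The bushing that went down to the collar stands upright (within 7 degrees) on the scale's platter, its axis inside the platter's edge; the one that stopped at the step stands upright on the tray's floor, clear of the rim; both released and at rest (x of bushing_1_mid in the frame of bench_scale between -0.068 and 0.068 m and y of bushing_1_mid in the frame of bench_scale between -0.102 and 0.022 m and z of bushing_1_mid in the frame of bench_scale between 0.06 and 0.076 m and linear speed of each of bushing_1, bushing_2 below 0.02 m/s and contact force between the fingers and bushing_1 below 0.1 N and (angle between bushing_1_mid's own z axis and vertical below 0.12 rad or angle between bushing_1_mid's own z axis and vertical above 3.02 rad) and x of bushing_2_mid in the frame of label_tray between -0.128 and 0.128 m and y of bushing_2_mid in the frame of label_tray between -0.086 and 0.086 m and z of bushing_2_mid in the frame of label_tray between 0.018 and 0.034 m and contact force between the fingers and bushing_2 below 0.1 N and (angle between bushing_2_mid's own z axis and vertical below 0.12 rad or angle between bushing_2_mid's own z axis and vertical above 3.02 rad)); the robot touches nothing.
It fails at once if a bystander is moved by more than 30 mm (distance of any of date_stamp, ink_pad, pen_2, probe_thermometer from where it was at the start of the episode above 0.03 m).
It fails at once if a bushing is forced against the gauge with more than 60 N (contact force between any of bushing_1, bushing_2 and gauge_pin above 60 N).
It also fails if it takes over 72 s, if anything falls off the work surface, if the arm or the gripper's body presses on something with over 40 N, if the wrist force passes 120 N, or if a joint passes its speed limit or range.

## Working session

There is one attempt and no reset: what is moved stays moved. The work goes in short steps, each a Python script; the robot and the scene stay as the last script left them, time stands still between calls to the robot, and variables do not carry over. Pictures are saved under pics/ and viewed, at most 10 in all, crops included, and the job is handed in when it is done.

```bash
mkdir -p pics; ls; python3 - <<'E'
from cell import bot
import cv2,numpy as np
for n in("side","top"):
    p,d=bot.camera(n); np.savez(f"{n}0.npz",p=p,d=d)
    cv2.imwrite(f"pics/{n}0.png",p[:,:,::-1])
    print(n,bot.camera_params(n),(d>0).mean())
print(bot.read_state())
E
```

```text
cell.py
pics
side {'fx': 471.03322383107883, 'fy': 471.03322383107883, 'cx': 318.61603731114155, 'cy': 199.80525936332077, 'k1': 0.03575763374009543, 'R': array([[ 0.82058838,  0.57119684,  0.01920615],
       [ 0.33785486, -0.4577135 , -0.8224065 ],
       [-0.46096508,  0.6813461 , -0.56857601]]), 't': array([-0.48030168, -0.06277111,  1.26221196])} 0.85183984375
top {'fx': 467.0398406629577, 'fy': 467.0398406629577, 'cx': 317.767262774207, 'cy': 199.8527886224938, 'k1': 0.03312851475010452, 'R': array([[-0.02013926, -0.99967721,  0.01548839],
       [-0.98354901,  0.01702806, -0.17983713],
       [ 0.17951534, -0.01885538, -0.98357446]]), 't': array([0.0582721 , 0.55844945, 1.06454402])} 0.995828125
{'time': 0.1, 'joint_pos': array([ 1.26300902e+00,  1.26325033e-01, -4.04780794e-02,  1.40538578e+00,
        1.09606374e-05,  1.57077054e+00]), 'joint_velocities': array([ 3.34515407e-04, -1.81803711e-03,  1.74115978e-03, -2.84776761e-03,
       -2.92232193e-05, -1.17773749e-03]), 'joint_efforts': array([-2.53106256e-03, -4.36904991e+01,  3.53602552e+01,  1.37228449e-02,
       -2.37441363e-04, -3.79804220e-06]), 'tcp_pos': array([0.15894489, 0.50001073, 0.24161676]), 'tool_rot': array([ 1.53274148e-01,  9.88183460e-01, -6.87212707e-04, -1.12155503e-04]), 'wrist_force': array([-0.4861338 ,  0.38700555, -0.08104407]), 'ft_torque': array([-0.00581211, -0.05919335, -0.03112553]), 'finger_force': 0.0, 'grip_width': 0.08556602946516675}
```

View pics/top0.png

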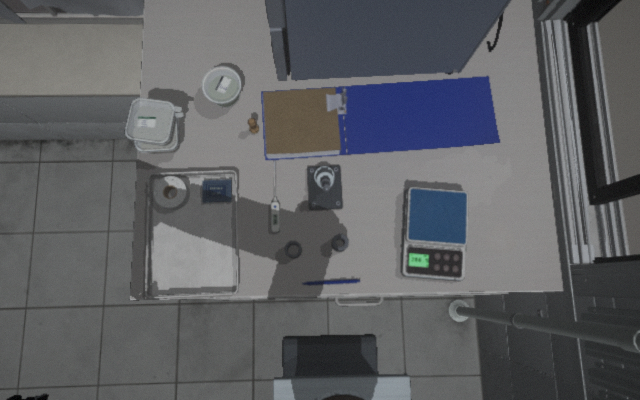

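View pics/side0.png

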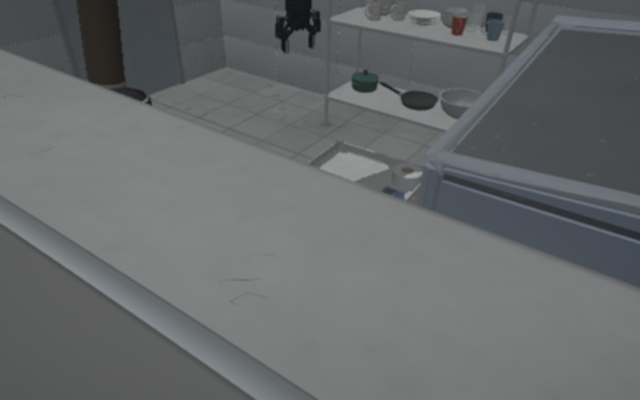

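The top view shows the bushings at about (292,250) and (339,243), the gauge at (324,186), the scale at (435,230), the tray at (193,233), the thermometer at (275,212), the pen at (331,282) and the stamp at (253,124). The side camera is blocked by a cabinet and does not show the work. Next I'll measure with top rays and depth.

```bash
cat > h.py <<'E'
import numpy as np,cv2
from cell import bot
def rays(n,uv):
    c=bot.camera_params(n); K=np.array([[c["fx"],0,c["cx"]],[0,c["fy"],c["cy"]],[0,0,1]])
    s=cv2.undistortPoints(np.array(uv,float).reshape(-1,1,2),K,np.array([c["k1"],0,0,0,0])).reshape(-1,2)
    return np.c_[s,np.ones(len(s))],c
def cast(uv,z,n="top"):
    s,c=rays(n,uv); o=-c["R"].T@c["t"]; d=s@c["R"]
    return o+d*((z-o[2])/d[:,2])[:,None]
def cloud(d,n="top"):
    v,u=np.mgrid[:d.shape[0],:d.shape[1]]; s,c=rays(n,np.c_[u.ravel(),v.ravel()])
    return ((s*d.reshape(-1,1)-c["t"])@c["R"]).reshape(*d.shape,3)
E
python3 - <<'E'
from h import *
a=np.load("top0.npz");p,d=a["p"],a["d"];P=cloud(d)
cv2.imwrite("pics/c1.png",cv2.resize(p[150:290,240:380,::-1],None,fx=4.2,fy=4.2,interpolation=cv2.INTER_CUBIC))
def box(u0,u1,v0,v1,z0,z1,nm):
    Q=P[v0:v1,u0:u1]; m=((Q[...,2]>z0)&(Q[...,2]<z1)).astype(np.uint8)
    n,l,st,ce=cv2.connectedComponentsWithStats(m)
    for i in range(1,n):
        if st[i,4]>15:
            q=Q[l==i]; r=cv2.minAreaRect(q[:,:2].astype(np.float32)*1000)
            print(nm,st[i,4],"mean",q.mean(0).round(4),"min",q.min(0).round(3),"max",q.max(0).round(3),"rect",np.round(r[0],1),np.round(r[1],1),round(r[2],1))
print("table z",np.median(P[255:265,330:380,2]))
box(275,312,232,268,.04,.06,"bL"); box(322,358,225,260,.04,.06,"bR")
box(300,350,155,215,.008,.022,"foot"); box(300,350,155,215,.035,.2,"pin")
box(395,475,180,285,.03,.06,"scale"); box(140,245,165,300,.015,.04,"trayrim"); box(140,245,165,300,-.01,.008,"trayfloor")
np.set_printoptions(linewidth=220)
print((P[232:268,275:312,2]*1000).astype(int)[::2,::2]); print((P[228:258,322:358,2]*1000).astype(int)[::2,::2])
print((P[155:215,300:350,2]*1000).astype(int)[::2,::2])
E
```

```text
table z 0.0002113599350720471
bL 122 mean [0.4458 0.1094 0.0496] min [0.427 0.092 0.041] max [0.465 0.129 0.056] rect [446.1 110.3] [37.5 37.6] 88.3
bR 167 mean [ 0.4594 -0.0019  0.0499] min [ 0.44  -0.022  0.043] max [0.479 0.017 0.056] rect [459.3  -2.1] [37.6 39. ] 11.8
foot 1082 mean [0.5895 0.031  0.0143] min [ 0.544 -0.013  0.008] max [0.656 0.073 0.021] rect [599.9  30.6] [110.7  83.9] 1.8
pin 313 mean [0.6087 0.032  0.0668] min [0.571 0.01  0.035] max [0.646 0.051 0.113] rect [608.8  30.6] [41.  74.7] 89.2
scale 3403 mean [ 0.5169 -0.2355  0.0439] min [ 0.444 -0.316  0.03 ] max [ 0.589 -0.157  0.052] rect [ 517.9 -236.4] [149.6 134.4] 83.8
scale 408 mean [ 0.4282 -0.2235  0.0316] min [ 0.402 -0.293  0.03 ] max [ 0.447 -0.16   0.037] rect [ 424.8 -226.6] [ 44.6 133.6] 0.2
trayrim 1207 mean [0.4933 0.3682 0.0249] min [0.339 0.239 0.015] max [0.644 0.461 0.033] rect [491.4 351.5] [303.3 219. ] 1.6
trayrim 808 mean [0.5879 0.4014 0.0338] min [0.55  0.364 0.015] max [0.628 0.442 0.04 ] rect [589.7 403. ] [78.5 76.6] 25.2
trayrim 400 mean [0.5946 0.2965 0.0168] min [0.567 0.262 0.0
[... 6079 characters left out ...]
 15   11   12   14   14   16   18   15    1    1    5   -2]
 [  -1    1    3    0    1   16   17   19   13   13   14   11   13   10   16    9   12   14   10   15   13   11    0    3    0]
 [   0    1    2    0    1   14   15   14   16   13   13   13   13   12   12   11   12   13   14   14   12    3   -2    1    0]
 [  -2    0   -2    1    1    9   10    8    8    3    4   -1    2   -1   -1    0    2    2    2    0    0    1   -2    1   -1]
 [   2    0    1    5    1    0    0    0   -2    0   -2    0   -3   -2    1    1   -3    2    0   -1    0    0    0    0   -3]
 [   0    1    0   -1    0    0   -1    0    0    2   -1    1   -4    0    1    2    0    0    2    0   -2    0    3   -2   -2]]
```

View pics/c1.png

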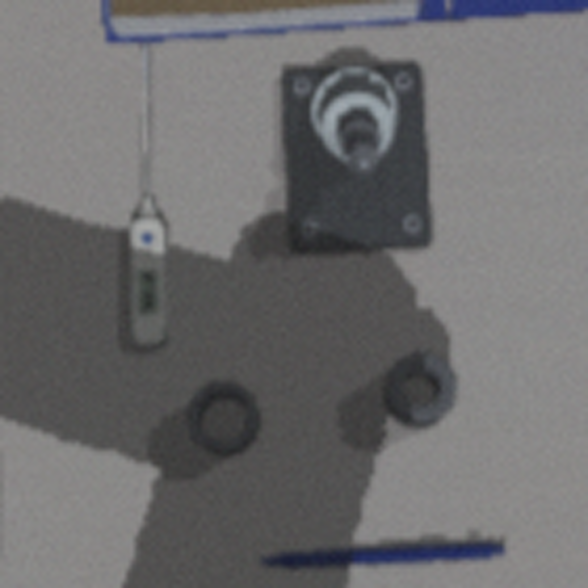

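The crop shows the left bushing with the visibly larger bore and the right one with a thick wall. The gauge pin tip is at about (326.5,189) in the full picture. Next I'll locate the pin axis and check that the poses are reachable.

```bash
cat >> h.py <<'E'
from scipy.spatial.transform import Rotation as Ro
from scipy.optimize import least_squares
def pinR(yaw): return Ro.from_euler("z",yaw)*Ro.from_euler("y",-np.pi/6)   # z: (-s,.,c)
DOWN=[0,1,0,0]
def tilt(yaw): return (pinR(yaw)*Ro.from_quat(DOWN)).as_quat()
E
python3 - <<'E'
from h import *
a=np.load("top0.npz");p,d=a["p"],a["d"];P=cloud(d)
Q=P[155:215,300:350].reshape(-1,3)
yaw=np.deg2rad(1.8)
for yaw in np.deg2rad([0,1.8,3]):
    R=pinR(yaw).as_matrix(); x0=np.array([.625,.032])
    for it in range(4):
        L=(Q-[*x0,.052])@R; rad=np.hypot(L[:,0],L[:,1])
        th=Q[(L[:,2]>6)&0 | ((L[:,2]>.008)&(L[:,2]<.056)&(rad<.02))]
        def f(x):
            l=(th-[x[0],x[1],.052])@R; return np.hypot(l[:,0],l[:,1])-np.interp(l[:,2],[0,.026,.031,.058,.068],[.012,.012,.0085,.0085,.0035])
        s=least_squares(f,x0,loss="soft_l1",f_scale=.002); x0=s.x
    print("pin base",x0.round(4),len(th),"rms",np.sqrt(np.mean(f(x0)**2)).round(4),"tip",(x0+R[:2,2]*.068).round(4),.052+.068*R[2,2])
L=(Q-[*x0,.052])@pinR(np.deg2rad(1.8)).as_matrix()
m=(abs(L[:,2])<.004)&(np.hypot(L[:,0],L[:,1])<.024); print("collar pts",m.sum(),L[m].min(0).round(4),L[m].max(0).round(4),L[m,2].mean())
g=p[150:215,300:350].max(2); 
m=(P[155:215,300:350,2]>.1065); vv,uu=np.nonzero(m); print("tip px",uu.mean()+300,vv.mean()+155,cast([[uu.mean()+300,vv.mean()+155]],.111))
# circles on bushings tops
for nm,(u0,u1,v0,v1) in dict(bL=(275,312,232,268),bR=(322,358,225,260)).items():
    q=P[v0:v1,u0:u1].reshape(-1,3); q=q[(q[:,2]>.044)&(q[:,2]<.056)]
    (c,r)=cv2.minEnclosingCircle(q[:,:2].astype(np.float32)); rr=np.hypot(*(q[:,:2]-c).T); print(nm,c,r,"inner r pct",np.percentile(rr,[2,10,50]).round(4))
b=(.608,.03)
for x,o in [((.446,.110,.03),DOWN),((.459,-.002,.03),DOWN),((.56,.03,.2),tilt(.03)),((.6,.03,.1),tilt(.03)),((.518,-.236,.08),DOWN),((.42,.352,.04),DOWN)]:
    for oo in (o,(Ro.from_quat(o)*Ro.from_euler("z",np.pi)).as_quat()):
        q=bot.ik(x,oo); print(x,None if q is None else np.round(q,2))
E
```

```text
pin base [0.6448 0.0915] 3000 rms 0.0 tip [0.6108 0.0915] 0.11088972745734182
pin base [0.6448 0.0906] 3000 rms 0.0 tip [0.6108 0.0895] 0.11088972745734182
pin base [0.6448 0.09  ] 3000 rms 0.0 tip [0.6108 0.0882] 0.11088972745734182Traceback (most recent call last):
  File "<stdin>", line 15, in <module>
    return umr_minimum(a, axis, None, out, keepdims, initial, where)
ValueError: zero-size array to reduction operation minimum which has no identity
```

```bash
python3 - <<'E'
from h import *
a=np.load("top0.npz");p,d=a["p"],a["d"];P=cloud(d)
Q=P[155:215,300:350].reshape(-1,3)
for yaw in np.deg2rad([0,3,1.8]):
    R=pinR(yaw).as_matrix(); x0=np.array([.613,.032])
    for it in range(6):
        L=(Q-[*x0,.052])@R; rad=np.hypot(L[:,0],L[:,1])
        th=Q[(L[:,2]>.006)&(L[:,2]<.066)&(rad<.02)]
        def f(x):
            l=(th-[x[0],x[1],.052])@R; return np.hypot(l[:,0],l[:,1])-np.interp(l[:,2],[0,.026,.031,.058,.068],[.012,.012,.0085,.0085,.0035])
        s=least_squares(f,x0,loss="soft_l1",f_scale=.002); x0=s.x
    print("pin base",x0.round(4),len(th),"rms",np.sqrt(np.mean(f(x0)**2)).round(4),"tip",(x0+R[:2,2]*.068).round(4))
L=(Q-[*x0,.052])@R
m=(abs(L[:,2])<.006)&(np.hypot(L[:,0],L[:,1])<.026); print("collar pts",m.sum(),L[m].min(0).round(4),L[m].max(0).round(4),L[m,2].mean())
m=(P[155:215,300:350,2]>.1065)&(P[155:215,300:350,2]<.2); vv,uu=np.nonzero(m); print("tip px",uu.mean()+300,vv.mean()+155,cast([[uu.mean()+300,vv.mean()+155]],.111))
for nm,(u0,u1,v0,v1) in dict(bL=(275,312,232,268),bR=(322,358,225,260)).items():
    q=P[v0:v1,u0:u1].reshape(-1,3); q=q[(q[:,2]>.044)&(q[:,2]<.056)]
    (c,r)=cv2.minEnclosingCircle(q[:,:2].astype(np.float32)); rr=np.hypot(*(q[:,:2]-c).T); print(nm,c,r,"inner r pct",np.percentile(rr,[2,10,50]).round(4))
for x,o in [((.446,.110,.03),DOWN),((.459,-.002,.03),DOWN),((.56,.03,.2),tilt(.03)),((.6,.03,.1),tilt(.03)),((.518,-.236,.08),DOWN),((.42,.352,.04),DOWN)]:
    for oo in (o,(Ro.from_quat(o)*Ro.from_euler("z",np.pi)).as_quat()):
        q=bot.ik(x,oo); print(x,None if q is None else np.round(q,2))
E
```

```text
pin base [0.6083 0.0303] 112 rms 0.001 tip [0.5743 0.0303]
pin base [0.6083 0.0312] 112 rms 0.001 tip [0.5743 0.0295]
pin base [0.6083 0.0309] 112 rms 0.001 tip [0.5743 0.0298]
collar pts 137 [-0.0173 -0.0207 -0.0055] [0.0215 0.0203 0.0055] 0.00019854839810689887
tip px 325.96153846153845 186.80769230769232 [[0.57807113 0.02978678 0.111     ]]
bL (0.44563016295433044, 0.10950317233800888) 0.019813399761915207 inner r pct [0.0135 0.0145 0.0169]
bR (0.45938047766685486, -0.0023495161440223455) 0.02002803236246109 inner r pct [0.0103 0.0112 0.0157]
(0.446, 0.11, 0.03) [ 0.24  0.1  -0.55  0.92  0.    0.24]
(0.446, 0.11, 0.03) [ 0.24  0.1  -0.55  0.92  0.   -2.9 ]
(0.459, -0.002, 0.03) [-0.    0.1  -0.55  0.92  0.   -0.  ]
(0.459, -0.002, 0.03) [-0.    0.1  -0.55  0.92  0.    3.14]
(0.56, 0.03, 0.2) [ 0.06 -0.2  -0.57  0.68 -0.02  0.03]
(0.56, 0.03, 0.2) [ 0.06 -0.2  -0.57  0.68 -0.02 -3.11]
(0.6, 0.03, 0.1) [ 0.06 -0.05 -0.68  0.42 -0.01  0.02]
(0.6, 0.03, 0.1) [ 0.06 -0.05 -0.68  0.42 -0.01 -3.12]
(0.518, -0.236, 0.08) [-0.43  0.26 -0.24  1.07  0.   -0.43]
(0.518, -0.236, 0.08) [-0.43  0.26 -0.24  1.07  0.    2.71]
(0.42, 0.352, 0.04) [ 0.7   0.25 -0.35  0.98  0.    0.7 ]
(0.42, 0.352, 0.04) [ 0.7   0.25 -0.35  0.98  0.   -2.44]
```

```bash
cat >> h.py <<'E'
YAW=np.deg2rad(1.8); PR=pinR(YAW).as_matrix(); T=tilt(YAW); BASE=np.array([.6083,.0309,.052])
A=.004   # TCP above bushing middle at the grasp
def pin(m,dx=0,dy=0): return BASE+PR@np.array([dx,dy,m+A])      # TCP for bushing middle at m up the pin
def local():
    s=bot.read_state(); l=PR.T@(s["tcp_pos"]-BASE); l[2]-=A
    return l,PR.T@s["wrist_force"],s
def show(n):
    l,f,s=local(); print(n,"t%.1f"%s["time"],"loc mm",(l*1e3).round(1),"F",f.round(1),"grip",round(s["grip_width"]*1e3,1),"ff",round(float(s["finger_force"]),1))
def pick(x,y):
    bot.set_gripper(.062)
    bot.move_ptp([x,y,.11],DOWN); bot.move_linear([x,y,.029],rate=.12)
    bot.set_gripper(.03,35); show("gripped")
    bot.move_linear([x,y,.15],rate=.2)
    bot.move_ptp(pin(.112),T); bot.hold(.2); show("above pin")
E
python3 - <<'E'
from h import *
pick(.4458,.1096)
p,d=bot.camera("top"); cv2.imwrite("pics/t1.png",cv2.resize(p[100:260,240:400,::-1],None,fx=3.5,fy=3.5))
print("stop",bot.move_linear(pin(.080),rate=.05,guard=6)); show("in")
E
```

```text
gripped t3.4 loc mm [-148.8   83.8   56.7] F [ 1.6 -1.2  6.1] grip 39.4 ff 35.2
above pin t5.0 loc mm [  0.2   0.8 111.6] F [-0.6  0.8 -0.3] grip 39.8 ff 35.3
stop False
in t5.9 loc mm [ 0.1 -0.  80. ] F [-0.1 -0.3  0. ] grip 39.4 ff 35.3
```

View pics/t1.png

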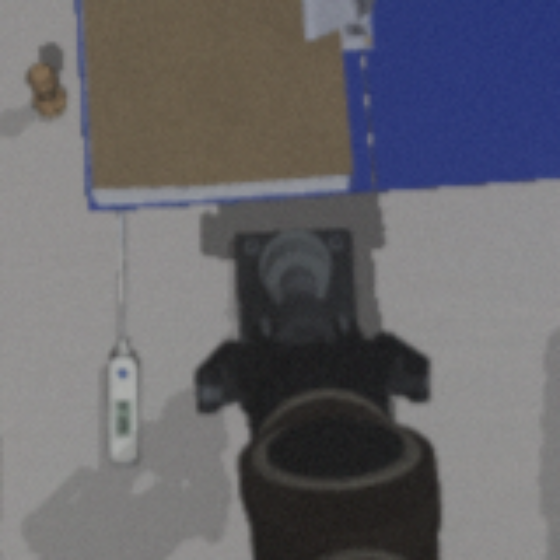

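The picture shows the gripper above the pin. The bushing is held, with a 39 mm opening, and tip entry was free of contact. Now I'll go on down with a guard.

```bash
cat >> h.py <<'E'
def slide(to,guard=6,tries=8,rate=.03):
    """follow the pin down; on contact shift sideways along the contact force and go on"""
    dx,dy=(local()[0])[:2]*0
    for k in range(tries):
        hit=bot.move_linear(pin(to,dx,dy),rate=rate,guard=guard); show(f"slide hit={hit}")
        if not hit: return True
        l,f,_=local()
        if abs(f[2])>2.0*np.hypot(f[0],f[1]) and l[2]<.0585: return False
        if l[2]<.029: return False
        n=f[:2]/max(np.hypot(*f[:2]),.1); dx+=n[0]*.001; dy+=n[1]*.001
        bot.move_linear(pin(l[2]+.002,dx,dy),rate=.03); show("shift")
    return False
E
python3 - <<'E'
from h import *
slide(.0265); bot.hold(.3); show("end")
E
```

```text
slide hit=False t7.8 loc mm [ 0.1  0.  26.6] F [-1.4 -0.2 -1.6] grip 39.8 ff 35.4
end t8.1 loc mm [ 0.1  0.  26.6] F [-0.9 -1.5 -0.5] grip 39.4 ff 35.4
```

```bash
cat >> h.py <<'E'
def place(x,y,zs):
    bot.move_linear(pin(.112),rate=.12); show("off")
    p,_=pin(.112),0; bot.move_linear(p+[-.03,0,.06],rate=.2)
    bot.move_ptp([x,y,zs+.025+A+.05],DOWN); bot.move_linear([x,y,zs+.025+A+.012],rate=.12); bot.hold(.2)
    h=bot.move_linear([x,y,zs+.025+A-.004],rate=.02,guard=4); show(f"placed hit={h}"); print(bot.read_state()["tcp_pos"].round(4))
    bot.set_gripper(.064); bot.move_linear([x,y,zs+.14],rate=.15)
E
python3 - <<'E'
from h import *
print(bot.move_linear(pin(.0235),rate=.015,guard=6)); show("seat"); bot.hold(.3); show("seat")
place(.518,-.236,.043)
p,d=bot.camera("top"); np.savez("top1.npz",p=p,d=d)
P=cloud(d); Q=P[180:285,395:475]; m=(Q[...,2]>.075)&(Q[...,2]<.11); print(m.sum(), Q[m].mean(0) if m.any() else 0)
print(bot.read_state()["time"])
E
```

```text
True
seat t8.3 loc mm [ 0.   0.  26.4] F [-2.3 -0.1  9.4] grip 39.5 ff 36.1
seat t8.6 loc mm [ 0.   0.  26.4] F [-1.3  0.9  8.2] grip 39.9 ff 36.1
off t9.5 loc mm [ -0.6   0.  111.4] F [-1.   0.5 -0.6] grip 39.3 ff 35.9
placed hit=True t12.3 loc mm [ -75.  -264.    63.7] F [2.6 0.5 4.4] grip 39.7 ff 36.3
[ 0.5179 -0.236   0.0731]
136 [ 0.51062943 -0.23309918  0.08825031]
13.6083
```

```bash
python3 - <<'E'
from h import *
bot.set_gripper(.062); bot.move_ptp([.4594,-.0023,.15],DOWN)
p,d=bot.camera("top"); np.savez("top2.npz",p=p,d=d); P=cloud(d); Q=P[180:285,395:475]; m=(Q[...,2]>.085)&(Q[...,2]<.1)
c,r=cv2.minEnclosingCircle(Q[m][:,:2].astype(np.float32)); print("on platter",m.sum(),Q[m].mean(0),c,r)
cv2.imwrite("pics/t2.png",cv2.resize(p[170:290,230:480,::-1],None,fx=3,fy=3))
pick(.4594,-.0023)
print("stop",bot.move_linear(pin(.080),rate=.05,guard=6)); show("in")
slide(.0575,rate=.025); show("near step")
print(bot.move_linear(pin(.050),rate=.015,guard=6)); show("seat"); bot.hold(.3); show("seat")
E
```

```text
on platter 147 [ 0.51627737 -0.23476462  0.09222612] (0.5172284841537476, -0.23425939679145813) 0.02092057280242443
gripped t16.5 loc mm [-140.   -28.6   51.7] F [1.7 0.3 5.3] grip 39.6 ff 34.9
above pin t18.1 loc mm [  0.2  -0.2 111.6] F [ 0.4  0.1 -0.5] grip 39.2 ff 35.3
stop False
in t18.9 loc mm [-0.  0. 80.] F [-0.2 -0.6 -0.4] grip 39.2 ff 35.3
slide hit=False t19.9 loc mm [ 0.1  0.  57.6] F [-0.3 -0.8 -0.8] grip 39.3 ff 35.3
near step t19.9 loc mm [ 0.1  0.  57.6] F [-0.3 -0.8 -0.8] grip 39.3 ff 35.3
True
seat t20.2 loc mm [ 0.2 -0.7 54.9] F [ 1.  -1.3  1.7] grip 39.6 ff 35.6
seat t20.6 loc mm [-0.  -0.7 54.9] F [ 2.7 -3.1  1.5] grip 39.6 ff 35.5
```

View pics/t2.png

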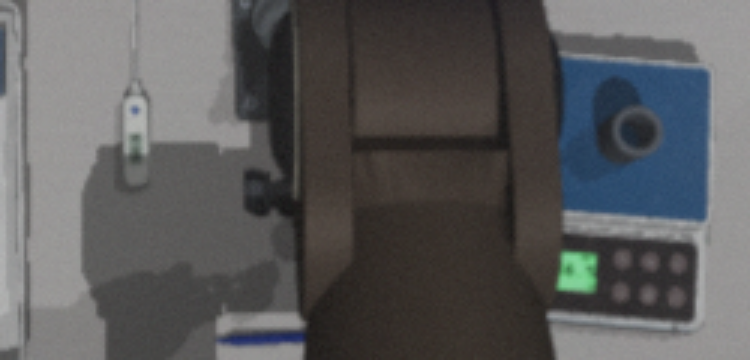

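The crop shows the wide bushing standing upright on the platter at (637,130). The narrow one stopped at 54.9 mm, which is the step with the same 1.4 mm offset seen at the collar. Now I'll take it to the tray.

```bash
python3 - <<'E'
from h import *
place(.42,.352,.001)
bot.move_ptp([.25,.15,.25],DOWN)
p,d=bot.camera("top"); P=cloud(d)
for nm,(v0,v1,u0,u1),z0,z1 in (("tray",(165,300,140,245),.043,.06),("platter",(180,285,395,475),.085,.1)):
    Q=P[v0:v1,u0:u1]; m=(Q[...,2]>z0)&(Q[...,2]<z1)&(Q[...,0]<.56)
    c,r=cv2.minEnclosingCircle(Q[m][:,:2].astype(np.float32)); print(nm,m.sum(),Q[m].mean(0).round(4),np.round(c,4),r)
cv2.imwrite("pics/t3.png",p[:,:,::-1]); print(bot.read_state()["time"])
E
```

```text
off t21.2 loc mm [ -0.9   0.3 111.4] F [-1.5 -0.8 -0.5] grip 39.7 ff 36.6
placed hit=True t24.2 loc mm [-164.5  326.9   67.5] F [ 1.8 -1.2  4.7] grip 39.3 ff 36.9
[0.4199 0.352  0.0317]
tray 187 [0.4166 0.3514 0.051 ] [0.4169 0.3522] 0.020029602572321892
platter 144 [ 0.5163 -0.235   0.0924] [ 0.5161 -0.2355] 0.019916662946343422
26.6333
```

View pics/t3.png

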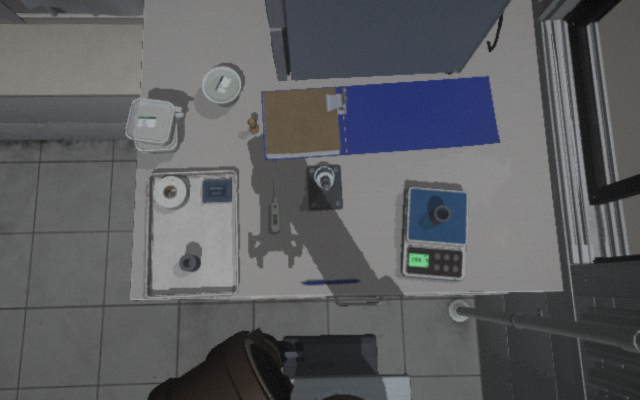

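The picture shows the narrow bushing upright in the tray's near half at (190,262) and the wide one upright on the platter at (440,213). The bystanders have not moved and the arm is clear.

```bash
python3 -c "
from cell import bot
bot.hold(.3); print(bot.finish_job())"
```

```text
the job is handed in; nothing more can be done
None
```

Both bushings were tried on the pin and sorted: the wide one (left at the start) reached the collar and stands on the scale's platter, the narrow one stopped at the step and stands in the tray, and the job is handed in at about 27 s, with no verdict returned.

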